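Slide racks: hang the drained one, hold the next over the drain dish

TASK

The slide rack with the orange handle has finished draining in the white dish: lift it out by its handle, and hang it by the handle across both prongs of the steel drying stand, setting it down on them without dropping it. Then lift the blue-handled rack out of the blue dish, carry it across and hold it to drain over the white dish, centred and square to the dish, its bottom a finger's breadth above the rim and never touching the dish. Keep both racks upright, leave everything else on the bench where it is, and finish while still holding the blue-handled rack there, motionless.

Things in the scene. Friction and masses are not known exactly. Their poses are not given: they have to be found in the camera images.
- rack_done_center (a point): white rack of 24 glass slides, 112 (own y) x 82 x 34 mm, ~0.2 kg, with orange bail handle: flat uprights at y = +-54 mm and between them a straight level bar along own y, 8 mm thick (x), 10 mm high, open underneath; 116 mm high in all. This point: 58 mm above its bottom, in its middle, z up; the bar's middle is 53 mm above it, the bar's underside 48 mm. Starts on the floor of the white dish.
- rack_next_center (a point): white rack of 24 glass slides, 112 (own y) x 82 x 34 mm, ~0.2 kg, with blue bail handle: flat uprights at y = +-54 mm and between them a straight level bar along own y, 8 mm thick (x), 10 mm high, open underneath; 116 mm high in all. This point: 58 mm above its bottom, in its middle, z up; the bar's middle is 53 mm above it, the bar's underside 48 mm. Starts on the floor of the blue dish.
- drain_dish: white rectangular open staining dish, fixed, outside 140 mm (own y) x 110 mm (own x), inside 132 x 102 mm, 65 mm high, floor 4 mm thick. Origin at the centre of its underside, z up. The drain dish; the orange-handled rack stands in it at first, parallel to it to within a few degrees.
- drain_dish_mouth (a point): centre of the white dish's opening, level with the top of its rim (65 mm above the bench); axes as the dish: y along its long sides, z up
- rinse_dish: blue rectangular open staining dish, fixed, outside 140 mm (own y) x 110 mm (own x), inside 132 x 102 mm, 65 mm high, floor 4 mm thick. Origin at the centre of its underside, z up. The blue-handled rack stands in it at first, parallel to it to within a few degrees.
- stand_seat (a point): on the drying stand, midway between its prongs, where a bar's underside comes to rest, 169.5 mm above the bench. Two 7 mm round prongs along x at y = +-32 mm, level from x = -20 to +24 mm, turned up at the open -x end (tips at x = -34 mm, 18 mm above the seat) and rising 9 mm to a crossbar at x = +82 mm. A rack hangs with its bar along y, across both prongs; fingers fit between them (57 mm)
- drying_stand: steel drying stand, fixed: drip tray 170 x 130 mm and 12 mm high, post 178 mm high. A rack comes onto the prongs from the open -x end, bar above the tips. Origin on the bench, 50 mm to -x of the seat point, axes as there
- amber_bottle: Amber reagent bottle with a black cap, 60 mm across, 135 mm high. Loose, to be left where it is. Origin at the centre of its underside.
- white_bottle: White reagent bottle with a red cap, 60 mm across, 150 mm high. Loose, to be left where it is. Origin at the centre of its underside.
- tube_rack: Rack of red-capped sample tubes, 136 mm (own x) x 60 mm (own y), 102 mm high. Loose, to be left where it is. Origin at the centre of its underside.
- timer: Small white bench timer, 50 x 75 mm, 35 mm high. Loose, to be left where it is. Origin at the centre of its underside.
- slide_box: Blue slide storage box, 85 x 120 mm, 30 mm high. Loose, to be left where it is. Origin at the centre of its underside.
- forceps: Steel forceps lying flat, 145 mm long (own x). Loose, to be left where it is. Origin at the centre of its underside.
Mind the look-alikes: they are no part of the job. Leave any brown or purple look-alike of the part that bears rack_done_center alone.

How it is judged:
By the outcome, as a careful person would: the job done as asked, in the order asked, and still so for the second after the job is handed in, while the arm keeps its last pose, push and grip.
It also fails if it takes over 67 s, if anything falls off the work surface, if the arm or the gripper's body presses on something with over 40 N, if the wrist force passes 120 N, or if a joint passes its speed limit or range.

ROBOT

A 6-joint arm with a two-finger parallel gripper is mounted at the origin on the work surface. World frame = base frame: x ahead of the robot, y to its left, z up, the work surface at z = 0. Lengths are in m, angles in rad, forces in N, time in s.
With the tool pointing down it reaches from about 0.375 to 0.925 m from the base axis. Payload 5.7 kg.
Tool frame: the origin (TCP) lies at the very end of the fingers, on their centre line; the grasp point (between the pads) lies manip.hold_point_z behind it (manip.hold_point_z is the distance from the TCP to the grasp point, in m); z points along the fingers, x is the direction in which the jaws open and shut, and the axes are right-handed (so a half turn about z gives the same grasp; the last joint's range is limited). The gripper opens to 85 mm and grips with 20 to 120 N. Pads are 22 mm wide; open, the fingers measure 114 mm over their backs; the gripper's body (76 mm by 85 mm) begins 54 mm behind the grasp point. The pads swing forward as they close: fully open they stand 13 mm farther back than shut.
Start: joints at [1.112, 0.359, 1.51, -0, 1.272, -0.115], TCP at [0.202, 0.565, 0.231] pointing down, gripper open.
Joint ranges: [-2.97, 2.97], [-1.01, 2.36], [0.21, 2.38], [-0.96, 4.11], [0.2, 2.71], [-2.98, 2.98]. Speed limits (rad/s): [2.39, 2.39, 3.14, 3.14, 3.14, 3.14].

INTERFACE

Orientations are given as a unit quaternion [w, x, y, z].
In Python, from bench import manip gives the robot as it stands.
- The arm moves only by the shell command python3 -m handwheel 'ROWS' [OPENING] [FORCE]. ROWS is JSON, a list of rows, each a list of 2 entries, a list of its own where there are three numbers: the shift along the tool's x, y, z in mm, then the turn, a rotation vector about the tool's x, y, z in degrees. A call has 1 to 5 rows; each row is the pose to reach, as a shift and turn from the pose measured when the call began, along the tool's axes at that moment; what a row does not reach only later rows make up. A row lasts 1/10 s, in which the tool goes at most 50 mm and 8.59 degrees, less where a joint would pass 70% of its speed; a pose out of reach is approached as far as the arm can. A call with a gripper value outside its range is refused whole. OPENING is the opening, from 0 (shut) to 1 (fully open), set as the call begins (- or left out, the last holds). The fingers move at their own pace and stop on an object; FORCE is the grip in N (left out, the last holds). Time passes only in rows, so rows that repeat a pose let the fingers close. It gives the time, the measured TCP pose, the force and the opening at its end, in the units of the state.
- manip.sense(): the state, without advancing time (a new reading comes with each control period).
- manip.read_camera(name): name is "scene" or "side" or "wrist"; returns (picture, depth): 384x512x3 uint8, red, green, blue; 384x512 float32, m along the optical axis (not along the pixel's ray), 0 where there is no reading.
- manip.get_calibration(name): a dict with "K" (3x3 intrinsics, pixels), "camera_from_world" (4x4, takes a point from world to camera coordinates). Camera axes: x right, y up, looking along -z (the intrinsics and any distortion apply to the point x, -y, -z); pixel columns grow to the right and rows downward; lengths in m; the calibration is good to about 2 mm. The wrist camera is an equidistant fisheye: a pixel r from the principal point sees the ray r / f radians off the axis. A picture is of the moment at which its call begins: read the wrist's pose just before it. get_calibration takes no time and is no camera call; for the wrist camera it gives the pose at the moment of the call.
- manip.job_done(): hands the job in, once; it reports no verdict.
The state is a dict: "time_s": time; "joint_pos": joint angles; "joint_velocities": joint speeds; "effort": joint torques, N m; "tool_pos": TCP position; "tcp_rot": TCP orientation; "force": force on the tool from outside, world axes, zero at the start; "moment": the same for the moment, N m; "gripper_width": finger opening in m.
Only numpy, scipy, OpenCV 4.12 (cv2) and the standard library are available. Lean on these libraries where they do the work, as an engineer would, in place of code of your own. Each camera call takes 0.05 s, during which the arm holds its last target.

## Working session

There is one attempt and no reset: what is moved stays moved. The work goes in short steps, Python scripts to look and compute and a shell command to move; the robot and the scene stay as the last step left them, time stands still between calls to the robot, and variables do not carry over. Pictures are saved under pics/ and viewed, and the job is handed in when it is done.

```bash
mkdir -p pics; ls; python3 - <<'E'
from bench import manip
import cv2,numpy as np
print(manip.sense(), manip.hold_point_z)
for n in ["scene","side","wrist"]:
    c=manip.get_calibration(n); p,d=manip.read_camera(n)
    print(n,c["K"],c["camera_from_world"],[k for k in c])
    cv2.imwrite(f"pics/{n}0.png",p[:,:,::-1]); np.savez(f"{n}0.npz",p=p,d=d,K=c["K"],T=c["camera_from_world"])
E
```

```text
pics
{'time_s': 0.0, 'joint_pos': array([ 1.11190879e+00,  3.59509417e-01,  1.51141085e+00, -2.54535373e-05,
        1.27250620e+00, -1.15104301e-01]), 'joint_velocities': array([ 2.24969257e-04, -9.32061785e-05, -6.30906677e-04,  9.49209746e-05,
       -1.57947382e-03,  1.05718772e-03]), 'effort': array([-1.58195285e-04, -5.27612436e+01, -2.78616786e+01, -6.69991414e-05,
        1.30708271e-02,  5.92068500e-05]), 'tool_pos': array([0.20195059, 0.56428111, 0.23045917]), 'tcp_rot': array([ 4.48983596e-04,  8.17631694e-01,  5.75740889e-01, -7.99548263e-04]), 'force': array([-0.00576743,  0.20594739,  0.60368814]), 'moment': array([-0.03340129, -0.01460446, -0.01749624]), 'gripper_width': 0.08569470612999129} 0.0187
scene [[493.1522556    0.         250.5573485 ]
 [  0.         493.1522556  184.39388293]
 [  0.           0.           1.        ]] [[ 0.58947071  0.807754    0.00759956 -0.29929632]
 [-0.68070662  0.49164664  0.54306729  0.27924938]
 [ 0.43492848 -0.32529533  0.83965479 -1.79183045]
 [ 0.          0.          0.          1.        ]] ['K', 'camera_from_world']
side [[364.70356652   0.         247.69879833]
 [  0.         364.70356652 195.31356425]
 [  0.           0.           1.        ]] [[ 0.83143013 -0.55528436 -0.01957612 -0.41846249]
 [ 0.42000323  0.60502643  0.67641725 -0.30010407]
 [-0.36375985 -0.57061572  0.73625843 -0.90370181]
 [ 0.          0.          0.          1.        ]] ['K', 'camera_from_world']
wrist [[297.31863964   0.         253.13800852]
 [  0.         297.31863964 184.78743923]
 [  0.           0.           1.        ]] [[ 0.33610777  0.94182149 -0.00196087 -0.59932298]
 [-0.89488803  0.31870819 -0.3124108   0.03961269]
 [-0.29361026  0.10675846  0.94994507 -0.38012058]
 [ 0.          0.          0.          1.        ]] ['K', 'camera_from_world']
```

View pics/scene0.png

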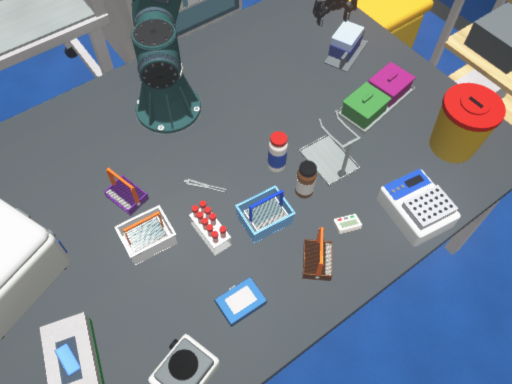

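View pics/side0.png

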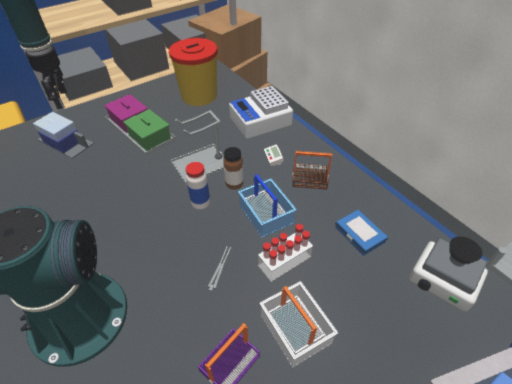

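View pics/wrist0.png

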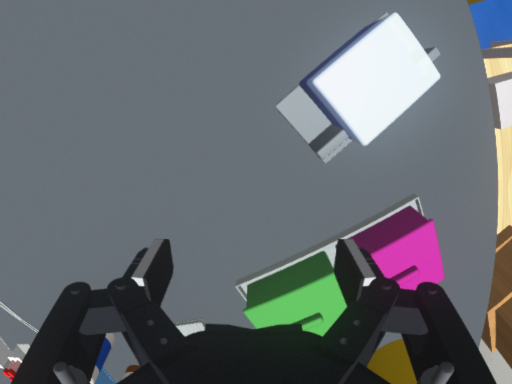

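Orange-handled candidates in the scene view are white at (145,235), purple at (125,190) and brown at (318,255). The one in the white dish with the white body fits the description. I'll confirm with an enlarged crop.

```bash
cat > h.py <<'E'
import numpy as np,cv2
def load(n):
    z=np.load(n+'.npz'); return z['p'],z['d'],z['K'],z['T']
def px2w(K,T,u,v,depth):
    c=np.array([(u-K[0,2])/K[0,0]*depth,-(v-K[1,2])/K[1,1]*depth,-depth*np.ones_like(u*1.)])
    R=T[:3,:3];return (R.T@(c-T[:3,3:4])).T if c.ndim>1 else R.T@(c-T[:3,3])
def plane(K,T,u,v,z):
    u=np.atleast_1d(np.asarray(u,float));v=np.atleast_1d(np.asarray(v,float))
    c=np.array([(u-K[0,2])/K[0,0],-(v-K[1,2])/K[1,1],-np.ones_like(u)])
    R=T[:3,:3];o=-R.T@T[:3,3];d=R.T@c
    s=(z-o[2])/d[2];return (o[:,None]+d*s).T
def w2px(K,T,P):
    P=np.atleast_2d(P);c=P@T[:3,:3].T+T[:3,3]
    return np.c_[K[0,0]*c[:,0]/-c[:,2]+K[0,2],-K[1,1]*c[:,1]/-c[:,2]+K[1,2]]
E
python3 - <<'E'
from h import *
p,d,K,T=load('scene0');R=T[:3,:3];print('cam',-R.T@T[:3,3])
def crop(n,x,y,w,h,s,o):
    p=load(n)[0];cv2.imwrite(o,cv2.resize(p[y:y+h,x:x+w,::-1],None,fx=s,fy=s,interpolation=cv2.INTER_CUBIC))
crop('scene0',100,165,200,150,4,'pics/c1.png')
crop('scene0',230,100,150,110,5,'pics/c2.png')
crop('side0',190,260,160,120,5,'pics/c3.png')
crop('side0',160,90,160,150,4,'pics/c4.png')
E
```

```text
cam [ 1.1458314  -0.47840831  1.35514234]
```

View pics/c1.png

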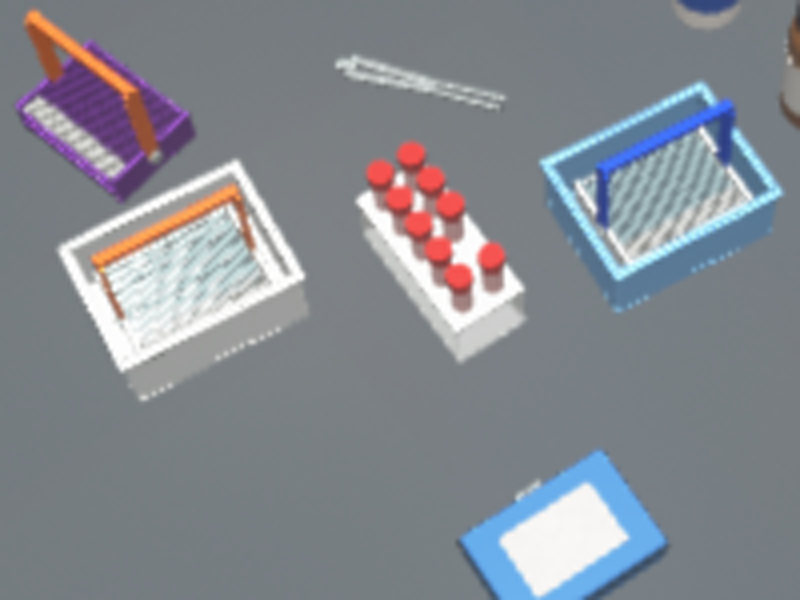

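View pics/c2.png

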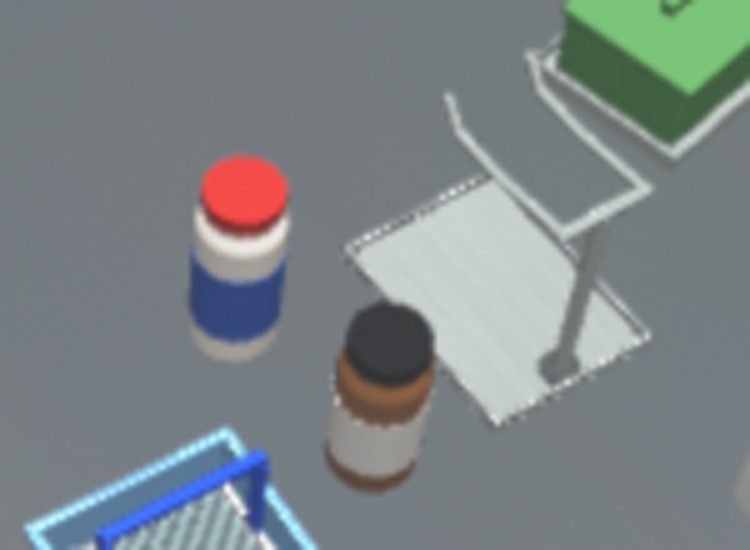

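View pics/c3.png

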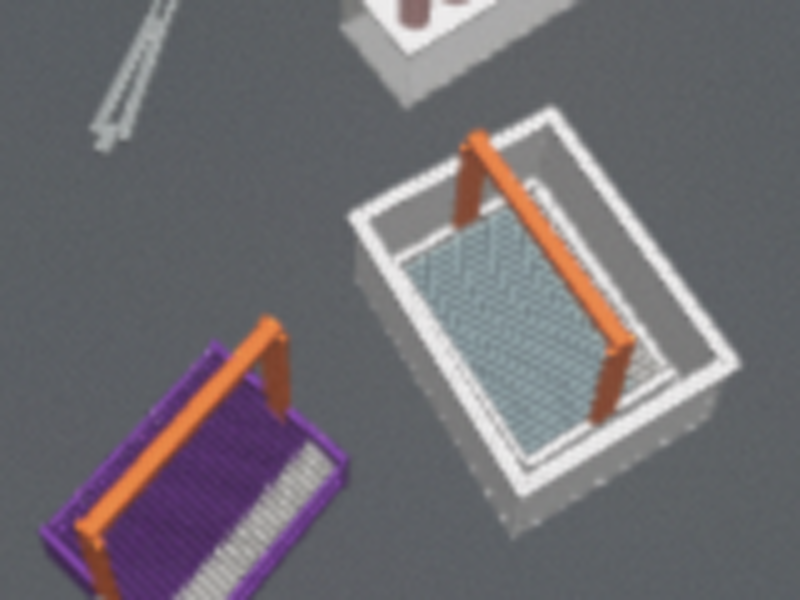

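View pics/c4.png

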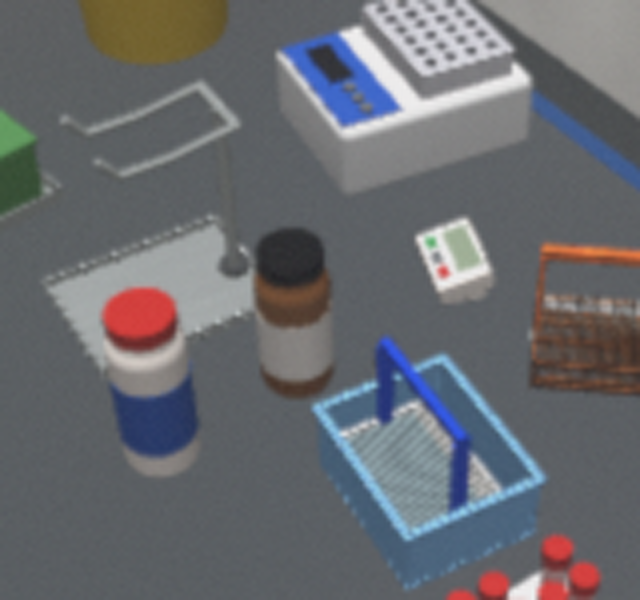

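```bash
cat > m.py <<'E'
from h import *
def cloud(n):
    p,d,K,T=load(n);v,u=np.mgrid[:384,:512];P=px2w(K,T,u.ravel(),v.ravel(),d.ravel()).reshape(384,512,3);P[d==0]=np.nan
    return p,P,K,T
def rect(X):
    r=cv2.minAreaRect((X[:,:2]*1000).astype(np.float32));(cx,cy),(w,h),a=r
    if w<h: a+=90;w,h=h,w
    a=(a+90)%180-90
    return f"c=({cx:.1f},{cy:.1f}) long={w:.1f} short={h:.1f} angLong={a:.2f}"
def msk(p,lo,hi):
    return cv2.inRange(cv2.cvtColor(p,cv2.COLOR_RGB2HSV),lo,hi)>0
E
python3 - <<'E'
from m import *
for n,wr,br,st in [('scene0',(100,195,190,270),(225,180,305,245),(290,100,370,190)),('side0',(250,270,350,370),(230,170,305,240),(165,110,225,185))]:
    p,P,K,T=cloud(n)
    def box(b):
        m=np.zeros((384,512),bool);m[b[1]:b[3],b[0]:b[2]]=1;return m
    z=P[...,2]
    orange=msk(p,(5,130,80),(18,255,255)); blue=msk(p,(112,150,80),(125,255,255));lb=msk(p,(95,60,60),(111,255,255))
    white=msk(p,(0,0,170),(180,40,255))
    print(n)
    for nm,m in [('orange',orange&box(wr)),('blue',blue&box(br))]:
        X=P[m&(z>.108)];print(nm,m.sum(),len(X),'z',np.percentile(X[:,2],[5,50,95]).round(4),rect(X),X.mean(0).round(4))
    for nm,m in [('wdish',white&box(wr)),('bdish',lb&box(br))]:
        X=P[m&(z>.058)&(z<.072)];print(nm,len(X),np.median(X[:,2]),rect(X))
    X=P[box(st)&(z>.15)&(z<.2)]; print('prong',len(X),rect(X) if len(X) else '')
    X=P[box(st)&(z>.008)&(z<.016)]; print('tray',len(X),rect(X) if len(X) else '')
E
```

```text
scene0
orange 144 116 z [0.1144 0.12   0.1239] c=(424.1,-325.2) long=110.4 short=12.1 angLong=84.90 [ 0.4245 -0.3245  0.1197]
blue 159 110 z [0.1126 0.1205 0.1245] c=(573.6,7.2) long=111.9 short=11.9 angLong=84.93 [0.5736 0.0061 0.1198]
wdish 406 0.06499973517391935 c=(424.7,-324.3) long=146.5 short=119.1 angLong=85.17
bdish 356 0.06516644144030703 c=(574.6,3.5) long=148.8 short=119.3 angLong=84.38
prong 247 c=(533.2,315.3) long=127.5 short=75.0 angLong=-4.34
tray 555 c=(467.2,370.9) long=388.5 short=279.3 angLong=-38.63
side0
orange 283 200 z [0.1149 0.1204 0.1226] c=(420.4,-325.3) long=112.0 short=11.7 angLong=86.88 [ 0.4197 -0.328   0.1198]
blue 193 107 z [0.1116 0.1201 0.1222] c=(569.5,7.1) long=110.7 short=8.6 angLong=84.56 [0.5689 0.0059 0.1192]
wdish 619 0.06530646384402164 c=(421.9,-324.5) long=146.4 short=116.6 angLong=84.71
bdish 396 0.06442996396125367 c=(571.3,3.2) long=149.4 short=117.4 angLong=83.69
prong 331 c=(502.6,240.9) long=252.4 short=134.3 angLong=71.13
tray 188 c=(518.9,384.5) long=273.9 short=170.2 angLong=87.08
```

The white-bodied rack in the white dish is confirmed by the crop. Both views give bar tops at about 120 mm and rims at about 65 mm, as they should be. Next I'll measure the stand and the obstacles.

```bash
python3 - <<'E'
from m import *
pts={'scene0':[(319.4,119),(335.6,110.4),(343,147.6),(360,137.6)],'side0':[(175.5,120),(184.2,130.5),(210,110.7),(219.5,120.7)]}
for n in pts:
    p,P,K,T=cloud(n)
    for (u,v),z in zip(pts[n],[.184,.184,.175,.175]):
        print(n,(u,v),(plane(K,T,u,v,z)[0]*1000).round(1), (P[int(round(v)),int(round(u))]*1000).round(0))
p,P,K,T=cloud('side0')
z=P[...,2];m=np.zeros((384,512),bool);m[100:145,165:228]=1
X=P[m&(z>.15)&(z<.2)&(P[...,0]<.66)&(P[...,1]>.2)&(P[...,1]<.42)&(P[...,0]>.4)];print(len(X),rect(X))
# obstacles height map
import itertools
p,P,K,T=cloud('scene0')
for nm,b in {'purple':(100,165,150,215),'tube':(190,200,230,250),'white_b':(265,130,290,172),'amber':(293,160,320,198),'green':(340,60,420,130),'brown':(300,225,335,280),'tip?':(325,20,370,70),'timer':(333,212,362,234)}.items():
    Q=P[b[1]:b[3],b[0]:b[2]].reshape(-1,3);Q=Q[Q[:,2]>.02]
    print(nm,(Q.min(0)*1000).round(),(Q.max(0)*1000).round())
# prongs straight: column scan in both clouds, z by x
for n in('scene0','side0'):
    p,P,K,T=cloud(n);X=P[(P[...,2]>.155)&(P[...,2]<.2)&(P[...,0]<.66)&(P[...,1]>.25)&(P[...,1]<.42)&(P[...,0]>.42)]*1000
    print(n,len(X),rect(X/1000))
E
```

```text
scene0 (319.4, 119) [469.2 290.4 184. ] [470. 287. 187.]
scene0 (335.6, 110.4) [472.1 354.6 184. ] [476. 352. 191.]
scene0 (343, 147.6) [590.7 281.1 175. ] [510. 393.   0.]
scene0 (360, 137.6) [592.6 348.7 175. ] [593. 348. 174.]
side0 (175.5, 120) [471.4 352.5 184. ] [471. 346. 188.]
side0 (184.2, 130.5) [469.3 288.7 184. ] [467. 284. 189.]
side0 (210, 110.7) [590.6 345.5 175. ] [586. 337. 180.]
side0 (219.5, 120.7) [588.  280.7 175. ] [700. 491.   2.]
226 c=(528.8,316.1) long=122.9 short=73.9 angLong=-3.46
purple [ 189. -357.   21.] [ 379. -252.  122.]
tube [ 451. -192.   21.] [ 589. -129.  110.]
white_b [405. 128.  20.] [466. 186. 160.]
amber [538. 136.  20.] [598. 197. 144.]
green [208. 343.  20.] [550. 782. 177.]
brown [712. -26.  20.] [849. 108. 122.]
tip? [ 95. 596.  20.] [231. 825. 255.]
timer [709. 150.  20.] [779. 234.  42.]
scene0 243 c=(533.2,315.3) long=127.5 short=75.0 angLong=-4.34
side0 225 c=(528.8,316.1) long=122.9 short=73.9 angLong=-3.46
```

```bash
python3 - <<'E'
from m import *
for n in('scene0','side0'):
    p,P,K,T=cloud(n)
    for z0 in (.03,.08,.16):
        m=(P[...,2]>z0)&(P[...,0]>.3)&(P[...,0]<.64)&(P[...,1]>.2)&(P[...,1]<.44)
        Q=P[m]*1000
        # not prongs
        q=Q[(Q[:,0]<455)|(Q[:,1]>365)|(Q[:,1]<270)]
        print(n,z0,len(q),q.min(0).round() if len(q) else '',q.max(0).round() if len(q) else '')
    m=(P[...,2]>.18)&(P[...,0]>.3)&(P[...,0]<.75)&(abs(P[...,1])<.45);Q=P[m]*1000;print('high',len(Q),Q[:10].round())
    g=msk(p,(45,80,60),(75,255,255))|msk(p,(145,100,60),(165,255,255));X=P[g&(P[...,2]>.02)];print('green',(X.min(0)*1000).round(),(X.max(0)*1000).round())
E
cat > plan.py <<'E'
import sys,numpy as np
from bench import manip
from scipy.spatial.transform import Rotation as Ro
def cur():
    s=manip.sense();q=s['tcp_rot'];return s,np.array(s['tool_pos']),Ro.from_quat([q[1],q[2],q[3],q[0]])
def down(a): # tool z down, tool x at world angle a deg
    c,s=np.cos(np.radians(a)),np.sin(np.radians(a));x=np.array([c,s,0]);z=np.array([0,0,-1.]);return Ro.from_matrix(np.c_[x,np.cross(z,x),z])
def plan(x,y,z,a):
    s,p,R=cur();D=R.inv().apply(np.array([x,y,z])/1000-p)*1000;r=(R.inv()*down(a)).as_rotvec(degrees=True)
    print('shift',D.round(1),'turn',r.round(2),'| at',(p*1000).round(1),'t',s['time_s'],'F',np.round(s['force'],1),'w',round(s['gripper_width']*1000,1))
if __name__=='__main__': plan(*map(float,sys.argv[1:5]))
E
python3 plan.py 422.3 -325.2 200 -4.5
```

```text
scene0 0.03 0  
scene0 0.08 0  
scene0 0.16 0  
high 45 [[472. 351. 188.]
 [476. 352. 191.]
 [477. 347. 190.]
 [479. 348. 192.]
 [475. 350. 182.]
 [478. 350. 185.]
 [479. 346. 183.]
 [481. 348. 184.]
 [482. 352. 183.]
 [482. 348. 181.]]
green [ 191. -623.   20.] [738. 777.  95.]
side0 0.03 0  
side0 0.08 0  
side0 0.16 0  
high 21 [[586. 337. 180.]
 [586. 317. 180.]
 [585. 297. 181.]
 [471. 354. 187.]
 [474. 353. 186.]
 [585. 285. 180.]
 [469. 351. 186.]
 [471. 346. 188.]
 [476. 352. 182.]
 [583. 280. 180.]]
green [ 194. -500.   20.] [774. 774. 100.]
shift [-763.2  507.3   31.7] turn [5.00e-02 8.00e-02 7.48e+01] | at [202.  564.4 230.6] t 0.15 F [-0.4 -0.9  0.1] w 85.4
```

```bash
python3 plan.py 345 362 265 52
```

```text
shift [-142.4  202.8  -34.2] turn [ 0.    0.09 18.3 ] | at [202.  564.4 230.6] t 0.15 F [-0.4 -0.9  0.1] w 85.4
```

```bash
python3 -m handwheel '[[[-20,30,-7],[0,0,2]],[[-48,68,-14],[0,0,6]],[[-76,108,-20],[0,0,10]],[[-108,155,-27],[0,0,14]],[[-142,203,-34],[0,0,18]]]' 0.5; python3 plan.py 440 125 265 32
```

```text
time_s: 0.65
tool_pos: [0.3365, 0.3742, 0.2629]
tcp_rot: [0.0, 0.898, 0.44, -0.001]
force: [1.3, 0.3, 1.2]
gripper_width: 0.0425
shift [-133.3  234.6   -1.8] turn [ 0.04  0.08 20.18] | at [336.5 374.2 262.9] t 0.65 F [1.3 0.3 1.2] w 42.5
```

```bash
python3 -m handwheel '[[[-26,46,0],[0,0,4]],[[-52,92,0],[0,0,8]],[[-78,138,0],[0,0,12]],[[-104,184,-1],[0,0,16]],[[-133,232,-2],[0,0,20]]]'; python3 plan.py 450 -115 255 12
```

```text
time_s: 1.15
tool_pos: [0.4315, 0.1428, 0.2649]
tcp_rot: [0.001, 0.961, 0.276, -0.0]
force: [1.1, 0.2, -0.1]
gripper_width: 0.0425
shift [-121.   228.3   10.2] turn [ 0.06  0.05 20.02] | at [431.5 142.8 264.9] t 1.15 F [ 1.1  0.2 -0.1] w 42.5
```

```bash
python3 -m handwheel '[[[-40,28,0],[0,0,4]],[[-80,58,2],[0,0,8]],[[-120,86,4],[0,0,12]],[[-160,116,6],[0,0,16]],[[-192,142,8],[0,0,20]]]'; python3 plan.py 422.3 -325.2 180 -4.3
```

```text
time_s: 1.65
tool_pos: [0.3424, -0.0811, 0.2571]
tcp_rot: [0.001, 0.995, 0.103, -0.0]
force: [0.9, -0.2, 0.0]
gripper_width: 0.0429
shift [ 28.2 255.2  77.5] turn [ 0.1   0.03 16.14] | at [342.4 -81.1 257.1] t 1.65 F [ 0.9 -0.2  0. ] w 42.9
```

I typed that last row set before the plan came back, so it ended about 100 mm closer in x than intended. Nothing was touched. From here I'll plan, read the result, then move.

```bash
python3 -m handwheel '[[[14,42,0],[0,0,3]],[[20,88,2],[0,0,6]],[[26,134,10],[0,0,10]],[[28,180,22],[0,0,13]],[[28,226,36],[0,0,16]]]'; python3 plan.py 422.3 -325.2 170 -4.3
```

```text
time_s: 2.15
tool_pos: [0.4167, -0.2988, 0.2212]
tcp_rot: [0.001, 0.999, -0.037, 0.0]
force: [0.7, 0.3, 0.2]
gripper_width: 0.0429
shift [ 7.6 25.8 51.3] turn [ 0.13 -0.04  0.  ] | at [ 416.7 -298.8  221.2] t 2.15 F [0.7 0.3 0.2] w 42.9
```

```bash
python3 -m handwheel '[[[4,14,26],[0,0,0]],[[8,26,46],[0,0,0]],[[8,26,51],[0,0,0]],[[8,26,51],[0,0,0]]]'; python3 - <<'E'
from bench import manip
import cv2,numpy as np
c=manip.get_calibration('wrist');p,d=manip.read_camera('wrist');cv2.imwrite('pics/wrist1.png',p[:,:,::-1]);np.savez('wrist1.npz',p=p,d=d,K=c["K"],T=c["camera_from_world"])
E
python3 plan.py 422.3 -325.2 96.3 -4.3
```

```text
time_s: 2.55
tool_pos: [0.4219, -0.3244, 0.1694]
tcp_rot: [-0.0, 0.999, -0.038, -0.001]
force: [0.4, -0.1, -0.0]
gripper_width: 0.0425
shift [-0.   0.6 74. ] turn [0.07 0.01 0.01] | at [ 422.4 -324.5  170.3] t 2.6 F [-0.3 -0.3 -0.4] w 42.6
```

View pics/wrist1.png

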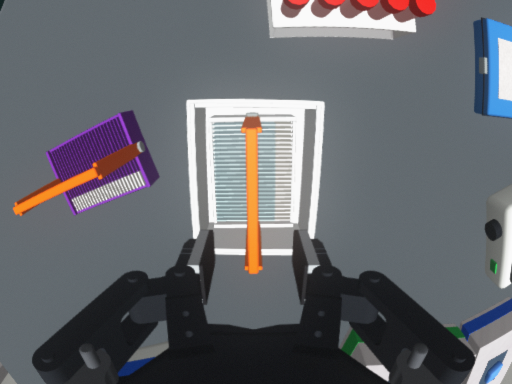

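The wrist view shows the orange bar running from (251,128) to (254,268), midway between the pads (212 and 293). I'll refine its line by fisheye ray casting.

```bash
cat > fe.py <<'E'
from m import *
def feplane(K,T,u,v,z):
    a=(np.asarray(u,float)-K[0,2])/K[0,0];b=(np.asarray(v,float)-K[1,2])/K[1,1]
    r=np.hypot(a,b)+1e-12;s=np.sin(r)/r;c=np.array([a*s,-b*s,-np.cos(r)])
    R=T[:3,:3];o=-R.T@T[:3,3];d=R.T@c;k=(z-o[2])/d[2];return (o[:,None]+d*k).T
E
python3 - <<'E'
from fe import *
p,d,K,T=load('wrist1')
m=msk(p,(5,130,180),(18,255,255));m[:, :200]=0;m[:,300:]=0;m[:135]=0;m[265:]=0
m2=m.astype(np.uint8);v,u=np.nonzero(m)
X=feplane(K,T,u,v,.12)*1000
# centre per v-row
rows=np.array([[X[v==k,0].mean(),X[v==k,1].mean()] for k in np.unique(v)])
f=np.polyfit(rows[:,1],rows[:,0],1);print('angle of bar',90-np.degrees(np.arctan(f[0])),'x at y=-325',np.polyval(f,-325.2),'y range',X[:,1].min(),X[:,1].max())
mm=msk(p,(5,130,60),(18,255,255));mm[:,:235]=0;mm[:,275:]=0
vv,uu=np.nonzero(mm);print(vv.min(),vv.max())
print(feplane(K,T,np.array([251.,254]),np.array([128.,271]),.12)*1000)
w=p[...,:].min(2)>170
E
```

```text
angle of bar 86.43003243064088 x at y=-325 419.8549639466943 y range -369.9497087804303 -272.1398405605162
117 273
[[ 423.44064376 -267.81067839  120.        ]
 [ 417.40084471 -376.27767857  120.        ]]
```

```bash
python3 plan.py 421.5 -324 96.3 -3.7
```

```text
shift [-0.9 -0.5 74. ] turn [ 0.07  0.01 -0.59] | at [ 422.4 -324.5  170.3] t 2.6 F [-0.3 -0.3 -0.4] w 42.6
```

```bash
python3 -m handwheel '[[[-1,-0.5,25],[0,0,-0.6]],[[-1,-0.5,50],[0,0,-0.6]],[[-1,-0.5,68],[0,0,-0.6]],[[-1,-0.5,74],[0,0,-0.6]],[[-1,-0.5,74],[0,0,-0.6]]]'; python3 -m handwheel '[[[0,0,0],[0,0,0]],[[0,0,0],[0,0,0]],[[0,0,0],[0,0,0]],[[0,0,0],[0,0,0]],[[0,0,0],[0,0,0]]]' 0 60;python3 plan.py 421.5 -324 140 -3.7
```

```text
time_s: 3.1
tool_pos: [0.4215, -0.3234, 0.0968]
tcp_rot: [0.001, 0.999, -0.032, -0.0]
force: [-0.0, -0.0, -0.3]
gripper_width: 0.0429
time_s: 3.6
tool_pos: [0.4214, -0.3238, 0.0979]
tcp_rot: [0.001, 0.999, -0.032, 0.0]
force: [-2.2, 0.8, 7.9]
gripper_width: 0.0066
shift [  0.1   0.3 -42.1] turn [ 0.12 -0.01  0.06] | at [ 421.4 -323.8   97.9] t 3.6 F [-2.2  0.8  7.9] w 6.6
```

```bash
python3 -m handwheel '[[[0,0,-4],[0,0,0]],[[0,0,-10],[0,0,0]],[[0,0,-20],[0,0,0]],[[0,0,-32],[0,0,0]],[[0,0,-44],[0,0,0]]]'; python3 - <<'E'
from bench import manip
import cv2,numpy as np
c=manip.get_calibration('wrist');p,d=manip.read_camera('wrist');cv2.imwrite('pics/wrist2.png',p[:,:,::-1]);np.savez('wrist2.npz',p=p,d=d,K=c["K"],T=c["camera_from_world"])
E
python3 plan.py 421.5 -324 275 -3.7
```

```text
time_s: 4.1
tool_pos: [0.4216, -0.3238, 0.1431]
tcp_rot: [0.001, 0.999, -0.032, 0.0]
force: [0.8, 0.4, -0.9]
gripper_width: 0.0066
shift [-7.0e-01 -1.0e-01 -1.3e+02] turn [ 0.25 -0.16  0.07] | at [ 422.5 -324.7  145. ] t 4.15 F [-0.1 -0.  -1. ] w 6.4
```

View pics/wrist2.png

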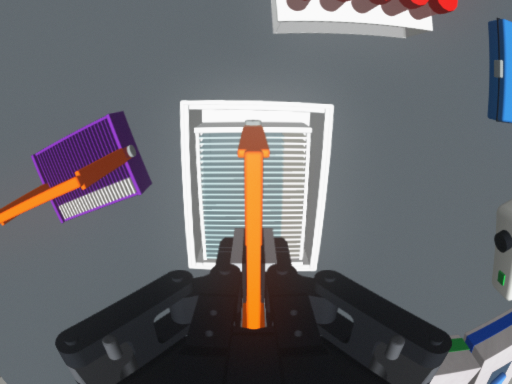

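The rack is gripped with the bar between the pads and hangs level, with the slides' rim at rows 128–265. Lifting on.

```bash
python3 -m handwheel '[[[0,0,-22],[0,0,0]],[[0,0,-50],[0,0,0]],[[0,0,-80],[0,0,0]],[[0,0,-108],[0,0,0]],[[0,0,-128],[0,0,0]]]'; python3 plan.py 440 -110 278 -3.7
```

```text
time_s: 4.65
tool_pos: [0.4227, -0.3245, 0.2756]
tcp_rot: [0.003, 0.999, -0.032, 0.002]
force: [0.7, 0.2, -2.8]
gripper_width: 0.0066
shift [   3.7 -215.1   -3.7] turn [ 0.36 -0.29  0.07] | at [ 422.7 -324.5  275.6] t 4.65 F [ 0.7  0.2 -2.8] w 6.6
```

```bash
python3 -m handwheel '[[[2,-30,-2],[0.2,-0.2,0]],[[4,-75,-3],[0.3,-0.2,0]],[[5,-121,-4],[0.3,-0.3,0]],[[5,-167,-4],[0.3,-0.3,0]],[[4,-213,-4],[0.3,-0.3,0]]]'; python3 plan.py 440 100 278 -4
```

```text
time_s: 5.15
tool_pos: [0.44, -0.1105, 0.2789]
tcp_rot: [0.001, 0.999, -0.032, 0.0]
force: [0.9, 0.4, -2.5]
gripper_width: 0.0063
shift [ -13.5 -210.1    0.6] turn [ 0.07 -0.05  0.34] | at [ 440.  -110.5  278.9] t 5.15 F [ 0.9  0.4 -2.5] w 6.3
```

```bash
python3 -m handwheel '[[[-3,-42,0],[0,0,0]],[[-6,-84,0],[0,0,0.1]],[[-9,-126,0],[0,0,0.2]],[[-12,-168,0],[0,0,0.3]],[[-14,-210,0],[0,0,0.3]]]'; python3 plan.py 402 325.5 278 -4
```

```text
time_s: 5.65
tool_pos: [0.439, 0.1017, 0.2792]
tcp_rot: [0.001, 0.999, -0.035, 0.001]
force: [0.6, 0.2, -2.7]
gripper_width: 0.0062
shift [ -52.4 -220.8    0.8] turn [ 0.07 -0.11  0.03] | at [439.  101.7 279.2] t 5.65 F [ 0.6  0.2 -2.7] w 6.2
```

```bash
python3 -m handwheel '[[[-20,-42,0],[0,0,0]],[[-38,-86,0],[0,0,0]],[[-50,-130,0],[0,0,0]],[[-52,-176,0],[0,0,0]],[[-52,-221,0],[0,0,0]]]'; python3 plan.py 402 325.5 190 -4
```

```text
time_s: 6.15
tool_pos: [0.4014, 0.3277, 0.2795]
tcp_rot: [0.0, 0.999, -0.034, 0.001]
force: [1.4, 0.6, -2.2]
gripper_width: 0.0068
shift [ 0.5  2.  89.5] turn [ 0.04 -0.15  0.08] | at [401.4 327.7 279.5] t 6.15 F [ 1.4  0.6 -2.2] w 6.8
```

```bash
python3 -m handwheel '[[[0,1,20],[0,0,0]],[[0,2,45],[0,0,0]],[[0,2,70],[0,0,0]],[[0,2,88],[0,0,0]],[[0,2,92],[0,-0.1,0]]]';python3 -m handwheel '[[[0,0,0],[0,0,0]],[[0,0,0],[0,0,0]]]'; python3 - <<'E'
from bench import manip
import cv2,numpy as np
for n in('scene','side'):
    c=manip.get_calibration(n);p,d=manip.read_camera(n);np.savez(n+'3.npz',p=p,d=d,K=c["K"],T=c["camera_from_world"])
    b=(270,70,400,210) if n=='scene' else (110,60,260,210)
    cv2.imwrite(f'pics/{n}3.png',cv2.resize(p[b[1]:b[3],b[0]:b[2],::-1],None,fx=4,fy=4,interpolation=cv2.INTER_CUBIC))
from m import *
for n in('scene3','side3'):
    p,P,K,T=cloud(n);o=msk(p,(5,130,80),(18,255,255));z=P[...,2]
    X=P[o&(z>.14)&(P[...,1]>.2)];print(n,len(X),X[:,2].max(),rect(X[X[:,2]>.2-.01]),np.percentile(X[:,2],[50,95]))
    w=msk(p,(0,0,130),(180,60,255));X=P[w&(z>.075)&(z<.135)&(P[...,1]>.24)&(P[...,0]<.455)&(P[...,1]<.4)&(P[...,0]>.34)];print('body',len(X),rect(X) if len(X)>5 else '')
E
python3 plan.py 507 318.3 190 -4
```

```text
time_s: 6.65
tool_pos: [0.3999, 0.3247, 0.1858]
tcp_rot: [0.001, 0.999, -0.034, -0.001]
force: [-0.6, 0.2, -1.1]
gripper_width: 0.0065
time_s: 6.85
tool_pos: [0.4003, 0.325, 0.1866]
tcp_rot: [0.001, 0.999, -0.034, -0.001]
force: [0.1, 0.3, -1.6]
gripper_width: 0.0066
scene3 185 0.21937792958030067 c=(612.8,499.5) long=634.2 short=118.3 angLong=52.13 [0.19577955 0.21209715]
body 791 c=(401.8,322.7) long=119.9 short=88.8 angLong=87.20
side3 194 0.21701413528394264 c=(531.5,509.6) long=539.6 short=169.0 angLong=43.72 [0.19347659 0.21022088]
body 610 c=(398.4,323.1) long=116.5 short=81.8 angLong=86.31
shift [106.5  -0.4  -3.1] turn [0.1  0.04 0.09] | at [400.7 325.2 187. ] t 6.95 F [ 1.1  0.2 -2.2] w 6.8
```

View pics/scene3.png

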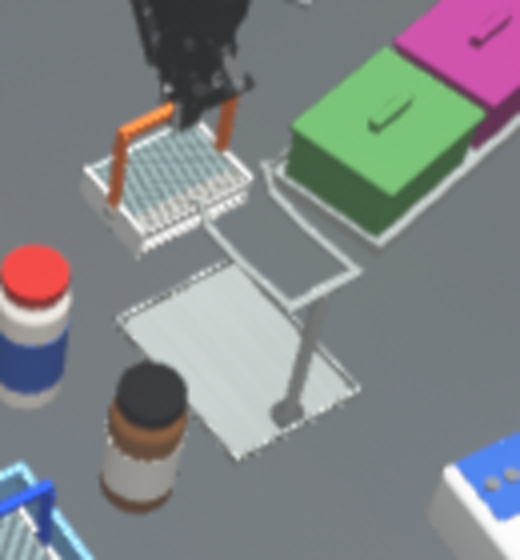

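View pics/side3.png

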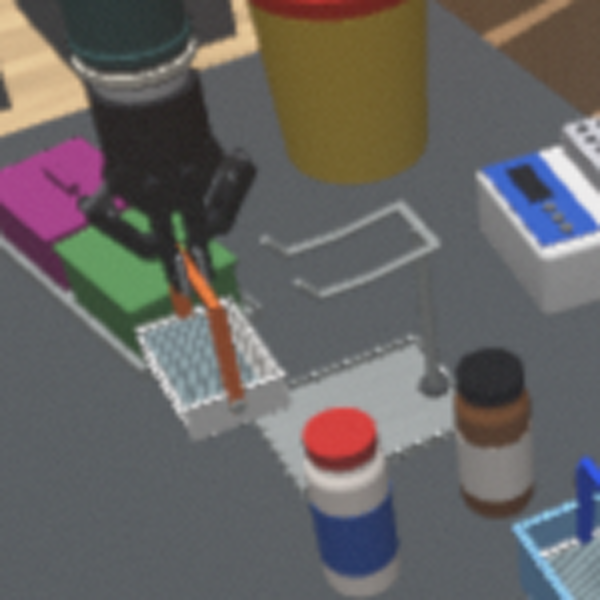

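Clear lane. The rack hangs upright in front of the tips, its bar underside about 199 mm against 187.5 mm for the tips. Sliding it in.

```bash
python3 -m handwheel '[[[10,-1,0],[0,0,0]],[[26,-1,0],[0,0,0]],[[44,-1,0],[0,0,0]],[[62,-1,0],[0,0,0]],[[80,-1,0],[0,0,0]]]'; python3 plan.py 507 319.3 188 -4
```

```text
time_s: 7.45
tool_pos: [0.4833, 0.3205, 0.187]
tcp_rot: [0.001, 0.999, -0.034, 0.0]
force: [0.3, 0.0, -2.3]
gripper_width: 0.0068
shift [23.7 -0.5 -1. ] turn [ 0.08 -0.02  0.06] | at [483.3 320.5 187. ] t 7.45 F [ 0.3  0.  -2.3] w 6.8
```

```bash
python3 -m handwheel '[[[8,-0.5,0],[0,0,0]],[[18,-0.5,0],[0,0,0]],[[24,-0.5,0],[0,0,0]],[[24,-0.5,0],[0,0,0]],[[24,-0.5,0],[0,0,0]]]'; python3 - <<'E'
from bench import manip
import cv2,numpy as np
for n in('scene','side'):
    c=manip.get_calibration(n);p,d=manip.read_camera(n);np.savez(n+'4.npz',p=p,d=d,K=c["K"],T=c["camera_from_world"])
    b=(270,70,400,210) if n=='scene' else (130,60,260,200)
    cv2.imwrite(f'pics/{n}4.png',cv2.resize(p[b[1]:b[3],b[0]:b[2],::-1],None,fx=4,fy=4,interpolation=cv2.INTER_CUBIC))
from m import *
for n in('scene4','side4'):
    p,P,K,T=cloud(n);o=msk(p,(5,130,80),(18,255,255));z=P[...,2]
    X=P[o&(z>.12)&(P[...,1]>.2)&(P[...,1]<.4)&(P[...,0]<.56)];print(n,len(X),rect(X[X[:,2]>.2]),np.percentile(X[:,2],[50,90,95]),X.min(0),X.max(0))
E
python3 plan.py 507 318.3 180 -4
```

```text
time_s: 7.95
tool_pos: [0.5067, 0.3193, 0.1869]
tcp_rot: [0.001, 0.999, -0.034, -0.0]
force: [0.4, -1.3, -3.1]
gripper_width: 0.0067
scene4 108 c=(512.6,310.5) long=102.1 short=22.2 angLong=83.94 [0.20241038 0.21251534 0.2146281 ] [0.50064403 0.258727   0.13142748] [0.52569066 0.37344172 0.24357554]
side4 122 c=(502.4,294.1) long=64.1 short=20.0 angLong=-81.93 [0.18332572 0.20942477 0.21012047] [0.48804825 0.25864005 0.12858805] [0.51447791 0.374156   0.21549552]
shift [0.6 1.  7. ] turn [0.09 0.02 0.08] | at [506.4 319.3 187. ] t 8.05 F [ 0.3  1.1 -2.2] w 6.4
```

View pics/scene4.png

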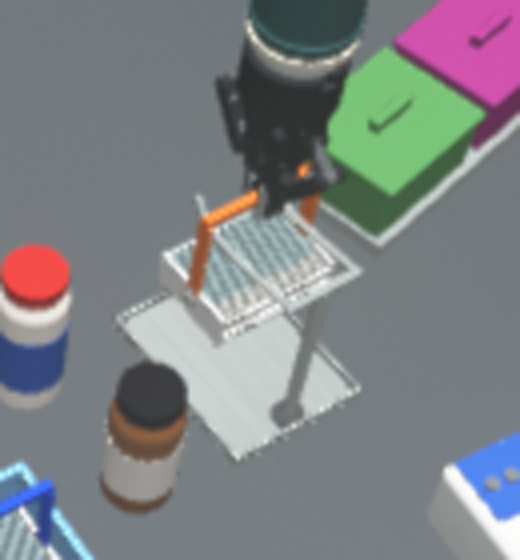

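View pics/side4.png

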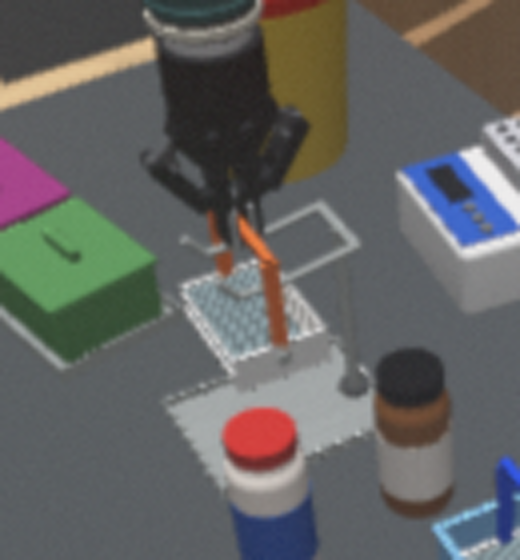

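The prongs pass under the bar, between its uprights. Lowering toward the seat (expected contact after about 29.5 mm).

```bash
python3 -m handwheel '[[[0.5,0,8],[0,0,0]],[[0.5,0,15],[0,0,0]],[[0.5,0,20],[0,0,0]],[[0.5,0,24],[0,0,0]],[[0.5,0,25],[0,0,0]]]';python3 -m handwheel '[[[0,0,1],[0,0,0]],[[0,0,1.5],[0,0,0]],[[0,0,2],[0,0,0]]]'
```

```text
time_s: 8.55
tool_pos: [0.5065, 0.3191, 0.1611]
tcp_rot: [0.001, 0.999, -0.034, -0.001]
force: [0.1, -0.2, -2.3]
gripper_width: 0.0066
time_s: 8.85
tool_pos: [0.5066, 0.3191, 0.1592]
tcp_rot: [0.001, 0.999, -0.034, -0.001]
force: [0.2, 0.0, -1.7]
gripper_width: 0.0067
```

Still hanging (-2 N), so I'll creep down.

```bash
python3 -m handwheel '[[[0,0,0.7],[0,0,0]],[[0,0,1.2],[0,0,0]],[[0,0,1.5],[0,0,0]]]';python3 -m handwheel '[[[0,0,0.5],[0,0,0]],[[0,0,0.8],[0,0,0]],[[0,0,1],[0,0,0]]]'
```

```text
time_s: 9.15
tool_pos: [0.5067, 0.3191, 0.1578]
tcp_rot: [0.001, 0.999, -0.034, -0.001]
force: [-0.8, 0.7, -2.3]
gripper_width: 0.0066
time_s: 9.45
tool_pos: [0.5067, 0.3191, 0.1572]
tcp_rot: [0.001, 0.999, -0.034, -0.0]
force: [-0.9, -0.4, 2.8]
gripper_width: 0.0069
```

Contact at TCP 157.2 mm, as predicted (157.4). Releasing gently.

```bash
python3 -m handwheel '[[[0,0,0.3],[0,0,0]],[[0,0,0.3],[0,0,0]]]'; python3 -m handwheel '[[[0,0,0],[0,0,0]],[[0,0,0],[0,0,0]],[[0,0,0],[0,0,0]],[[0,0,0],[0,0,0]]]' 0.35;  python3 - <<'E'
from bench import manip
import cv2,numpy as np
for n in('scene','side'):
    c=manip.get_calibration(n);p,d=manip.read_camera(n);np.savez(n+'5.npz',p=p,d=d,K=c["K"],T=c["camera_from_world"])
    b=(270,70,400,210) if n=='scene' else (130,60,260,200)
    cv2.imwrite(f'pics/{n}5.png',cv2.resize(p[b[1]:b[3],b[0]:b[2],::-1],None,fx=3,fy=3,interpolation=cv2.INTER_CUBIC))
a=np.hstack([cv2.imread('pics/scene5.png')[:420],cv2.imread('pics/side5.png')]);cv2.imwrite('pics/both5.png',a)
E
python3 plan.py 507 318.3 260 -4
```

```text
time_s: 9.65
tool_pos: [0.5067, 0.3192, 0.1572]
tcp_rot: [0.001, 0.999, -0.034, -0.0]
force: [-1.7, -0.3, 2.7]
gripper_width: 0.007
time_s: 10.05
tool_pos: [0.5068, 0.3192, 0.1571]
tcp_rot: [0.001, 0.999, -0.034, -0.0]
force: [-0.3, 0.0, -0.4]
gripper_width: 0.03
shift [   0.2    1.1 -102.8] turn [0.11 0.03 0.08] | at [506.8 319.2 157.2] t 10.15 F [-0.7  0.1  0. ] w 30.0
```

View pics/both5.png

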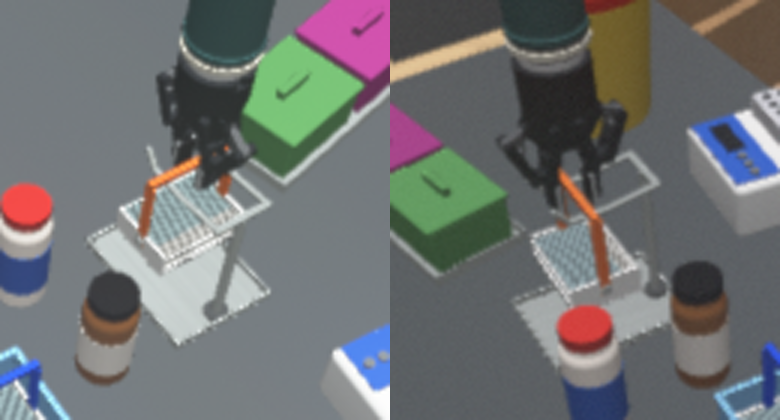

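Released: the fingers are open and the bar lies across the prongs. Straight up.

```bash
python3 -m handwheel '[[[0,0,-8],[0,0,0]],[[0,0,-20],[0,0,0]],[[0,0,-45],[0,0,0]],[[0,0,-75],[0,0,0]],[[0,0,-104],[0,0,0]]]'; python3 plan.py 571.5 7 250 -5.2; python3 - <<'E'
from bench import manip
import cv2,numpy as np
for n in('scene','side'):
    c=manip.get_calibration(n);p,d=manip.read_camera(n);np.savez(n+'6.npz',p=p,d=d,K=c["K"],T=c["camera_from_world"])
    b=(270,70,400,210) if n=='scene' else (130,60,260,200)
    cv2.imwrite(f'pics/{n}6.png',cv2.resize(p[b[1]:b[3],b[0]:b[2],::-1],None,fx=3,fy=3,interpolation=cv2.INTER_CUBIC))
a=np.hstack([cv2.imread('pics/scene6.png')[:420],cv2.imread('pics/side6.png')]);cv2.imwrite('pics/both6.png',a)
from m import *
for n in('scene6','side6'):
    p,P,K,T=cloud(n);o=msk(p,(5,130,80),(18,255,255));z=P[...,2]
    X=P[o&(z>.165)&(P[...,1]>.2)&(P[...,1]<.4)&(P[...,0]<.56)&(z<.22)];print(n,len(X),rect(X),np.percentile(X[:,2],[5,50,90]))
E
```

```text
time_s: 10.65
tool_pos: [0.5069, 0.3194, 0.2634]
tcp_rot: [0.001, 0.999, -0.034, 0.0]
force: [0.3, 0.2, -0.3]
gripper_width: 0.0298
shift [ 85.8 307.3  13.9] turn [ 0.08 -0.02  1.28] | at [506.9 319.4 263.4] t 10.65 F [ 0.3  0.2 -0.3] w 29.8
scene6 108 c=(509.8,315.1) long=111.1 short=15.4 angLong=85.38 [0.17036768 0.17930319 0.18361715]
side6 77 c=(505.3,316.3) long=111.2 short=10.0 angLong=87.31 [0.16972845 0.17889434 0.18079649]
```

View pics/both6.png

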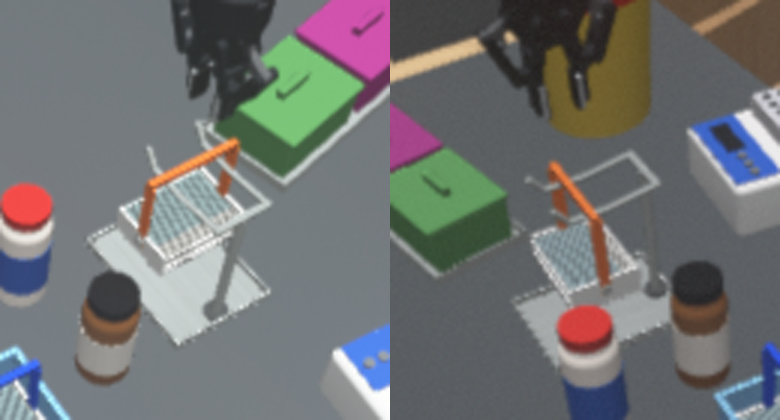

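The rack hangs across both prongs, level and upright, with bar top measured at 179 mm (expected 179.5). Now the blue rack: there is one blue handle, at scene (265,205), in the blue dish.

```bash
python3 -m handwheel '[[[8,30,2],[0,0,0.3]],[[20,70,4],[0,0,0.6]],[[34,115,6],[0,0,0.9]],[[48,160,8],[0,0,1.2]],[[60,205,10],[0,0,1.3]]]' 0.5; python3 plan.py 571.5 7 180 -5.2
```

```text
time_s: 11.25
tool_pos: [0.5559, 0.1105, 0.2573]
tcp_rot: [-0.001, 0.999, -0.045, 0.004]
force: [1.1, 0.2, 1.2]
gripper_width: 0.0429
shift [ 24.3 101.9  77.2] turn [-0.19 -0.5   0.  ] | at [555.9 110.5 257.3] t 11.25 F [1.1 0.2 1.2] w 42.9
```

```bash
python3 -m handwheel '[[[10,42,8],[0,0,0]],[[20,84,30],[0,0,0]],[[24,102,60],[-0.2,-0.4,0]],[[24,102,77],[-0.2,-0.5,0]],[[24,102,77],[-0.2,-0.5,0]]]'; python3 - <<'E'
from bench import manip
import cv2,numpy as np
c=manip.get_calibration('wrist');p,d=manip.read_camera('wrist');cv2.imwrite('pics/wrist7.png',p[:,:,::-1]);np.savez('wrist7.npz',p=p,d=d,K=c["K"],T=c["camera_from_world"])
from fe import *
p,d,K,T=load('wrist7')
m=msk(p,(112,150,150),(125,255,255));m[:,:225]=0;m[:,290:]=0;m[290:]=0
v,u=np.nonzero(m);print(v.min(),v.max(),u.min(),u.max())
X=feplane(K,T,u,v,.12)*1000
ks=[k for k in np.unique(v) if v.min()+25<k<v.max()-8]
rows=np.array([[X[v==k,0].mean(),X[v==k,1].mean()] for k in ks])
f=np.polyfit(rows[:,1],rows[:,0],1);print('ang',90-np.degrees(np.arctan(f[0])),'x at y=7',np.polyval(f,7),X[:,1].min(),X[:,1].max())
E
python3 plan.py 571.5 7 96.5 -5.2
```

```text
time_s: 11.75
tool_pos: [0.5692, 0.0063, 0.1778]
tcp_rot: [-0.0, 0.999, -0.046, -0.003]
force: [0.1, 0.6, -0.5]
gripper_width: 0.0425
114 264 247 266
ang 84.13030100254835 x at y=7 568.9996451664562 -44.89939953426013 71.30664650917198
shift [ 1.4 -0.3 82.9] turn [ 0.    0.15 -0.04] | at [570.3   6.8 179.4] t 11.8 F [ 0.3 -0.   0.2] w 42.9
```

View pics/wrist7.png

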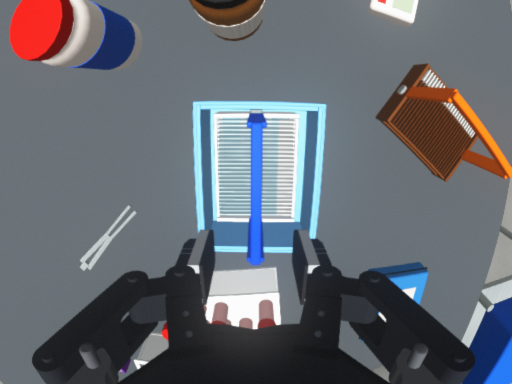

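The blue bar runs from (257,128) to (255,262), centred between the pads (210 and 297). Descending.

```bash
python3 -m handwheel '[[[0.5,0,25],[0,0.1,0.3]],[[0.5,0,52],[0,0.1,0.3]],[[0.5,0,74],[0,0.1,0.3]],[[0.5,0,82.5],[0,0.1,0.3]],[[0.5,0,82.5],[0,0.1,0.3]]]'; python3 -m handwheel '[[[0,0,0],[0,0,0]],[[0,0,0],[0,0,0]],[[0,0,0],[0,0,0]],[[0,0,0],[0,0,0]],[[0,0,0],[0,0,0]]]' 0 60; python3 plan.py 570.5 7 140 -5.5
```

```text
time_s: 12.3
tool_pos: [0.5704, 0.0074, 0.097]
tcp_rot: [-0.0, 0.999, -0.048, -0.001]
force: [-0.2, 0.0, 0.9]
gripper_width: 0.0428
time_s: 12.8
tool_pos: [0.5708, 0.0075, 0.0984]
tcp_rot: [-0.0, 0.999, -0.048, -0.0]
force: [-2.4, 1.2, 7.1]
gripper_width: 0.0065
shift [ -0.3   0.5 -41.6] turn [-0.02  0.02 -0.  ] | at [570.8   7.5  98.4] t 12.8 F [-2.4  1.2  7.1] w 6.5
```

```bash
python3 -m handwheel '[[[0,0,-4],[0,0,0]],[[0,0,-12],[0,0,0]],[[0,0,-26],[0,0,0]],[[0,0,-46],[0,0,0]],[[0,0,-68],[0,0,0]]]'; python3 -m handwheel '[[[0,0,-22],[0,0,0]],[[0,0,-50],[0,0,0]],[[0,0,-78],[0,0,0]],[[0,0,-96],[0,0,0]],[[0,0,-98],[0,0,0]]]';python3 plan.py 490 -165 270 -5.2
```

```text
time_s: 13.3
tool_pos: [0.5704, 0.0075, 0.1671]
tcp_rot: [-0.0, 0.999, -0.048, -0.001]
force: [0.2, -0.3, -1.6]
gripper_width: 0.0068
time_s: 13.8
tool_pos: [0.5722, 0.0072, 0.2683]
tcp_rot: [0.0, 0.999, -0.048, 0.002]
force: [0.2, 0.4, -2.4]
gripper_width: 0.0065
shift [-65.3 179.3  -2. ] turn [-0.01 -0.26 -0.31] | at [572.2   7.2 268.3] t 13.8 F [ 0.2  0.4 -2.4] w 6.5
```

```bash
python3 -m handwheel '[[[-12,25,0],[0,0,0]],[[-27,65,0],[0,0,0]],[[-42,107,0],[0,0,0]],[[-57,148,0],[0,0,0]],[[-70,188,0],[0,-0.2,-0.3]]]'; python3 plan.py 423.3 -324.4 250 -5
```

```text
time_s: 14.3
tool_pos: [0.4826, -0.1741, 0.267]
tcp_rot: [-0.0, 0.999, -0.045, -0.0]
force: [0.6, -0.9, -2.1]
gripper_width: 0.0064
shift [-45.5 155.   16.9] turn [-0.04  0.05 -0.18] | at [ 482.6 -174.1  267. ] t 14.3 F [ 0.6 -0.9 -2.1] w 6.4
```

```bash
python3 -m handwheel '[[[-12,42,0],[0,0,0]],[[-24,84,3],[0,0,0]],[[-36,124,8],[0,0,-0.1]],[[-45,148,14],[0,0,-0.2]],[[-45,155,17],[0,0,-0.2]]]';python3 -m handwheel '[[[0,0,10],[0,0,0]],[[0,0,25],[0,0,0]],[[0,0,35],[0,0,0]],[[0,0,40],[0,0,0]],[[0,0,40],[0,0,0]]]'; cat > chk.py <<'E'
import sys
from bench import manip
from fe import *
k=sys.argv[1]
s=manip.sense();print(s['tool_pos'],s['tcp_rot'],s['force'])
for n in('scene','side'):
    c=manip.get_calibration(n);p,d=manip.read_camera(n);np.savez(n+k+'.npz',p=p,d=d,K=c["K"],T=c["camera_from_world"])
    b=(80,150,210,290) if n=='scene' else (220,220,350,360)
    cv2.imwrite(f'pics/{n}{k}.png',cv2.resize(p[b[1]:b[3],b[0]:b[2],::-1],None,fx=3,fy=3,interpolation=cv2.INTER_CUBIC))
    p,P,K,T=cloud(n+k);z=P[...,2];reg=(P[...,0]>.33)&(P[...,0]<.52)&(P[...,1]>-.43)&(P[...,1]<-.22)
    X=P[msk(p,(112,150,60),(125,255,255))&reg&(z>.11)];zt=np.percentile(X[:,2],90);print(n,'bar',len(X),rect(X),'z90',zt,'x,y ext',X.min(0)[:2],X.max(0)[:2])
    w=msk(p,(0,0,120),(180,60,255))&reg
    X=P[w&(z>.085)&(z<.16)];print(' body',len(X),rect(X),np.percentile(X[:,2],[1,50,99]))
    X=P[w&(z>.060)&(z<.068)];print(' rim',len(X),rect(X))
a=np.hstack([cv2.imread(f'pics/scene{k}.png'),cv2.imread(f'pics/side{k}.png')]);cv2.imwrite(f'pics/both{k}.png',a)
E
python3 chk.py 8;python3 plan.py 423.3 -324.4 190 -5
```

```text
time_s: 14.8
tool_pos: [0.4216, -0.3264, 0.2484]
tcp_rot: [-0.001, 0.999, -0.045, -0.002]
force: [-0.2, 0.1, -2.4]
gripper_width: 0.0065
time_s: 15.3
tool_pos: [0.4214, -0.3251, 0.2073]
tcp_rot: [-0.001, 0.999, -0.045, -0.002]
force: [-0.3, -0.3, -1.7]
gripper_width: 0.0068
[ 0.42136244 -0.32508379  0.20734948] [-0.00146557  0.99900485 -0.04452118 -0.00224182] [-0.34182554 -0.29804362 -1.66720909]
scene bar 109 c=(424.2,-325.0) long=110.6 short=11.4 angLong=85.09 z90 0.2315166971223091 x,y ext [ 0.4149419  -0.37999283] [ 0.43414444 -0.2701795 ]
 body 975 c=(424.7,-324.2) long=118.1 short=86.8 angLong=85.30 [0.11332461 0.13764966 0.15044148]
 rim 261 c=(424.9,-324.9) long=146.8 short=118.8 angLong=84.33
side bar 94 c=(418.7,-357.0) long=48.9 short=10.2 angLong=80.62 z90 0.23146182523046815 x,y ext [ 0.40969434 -0.38101556] [ 0.42432646 -0.33291701]
 body 1779 c=(420.8,-326.3) long=115.6 short=82.8 angLong=84.89 [0.11636077 0.14280739 0.14946734]
 rim 482 c=(421.8,-325.0) long=145.4 short=116.4 angLong=85.01
shift [ 1.3 -1.7 18.6] turn [-0.06  0.16 -0.12] | at [ 421.9 -326.   208.6] t 15.4 F [ 0.5 -0.6 -2. ] w 6.8
```

View pics/both8.png

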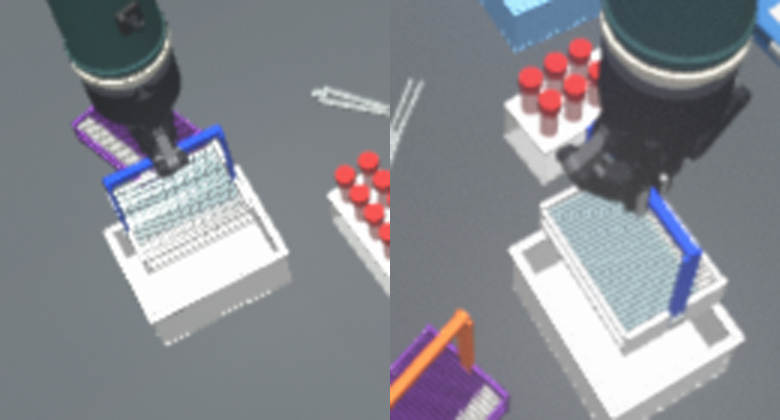

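The rack body is centred over the rim to about 1 mm in both views, with angles of 85.1° and 85.0°. The bottom is at about 113 mm. I'll lower about 33 mm to leave about 16 mm above the rim.

```bash
python3 -m handwheel '[[[0.5,-1,8],[0,0.1,0]],[[0.5,-1,18],[0,0.1,0]],[[0.5,-1,26],[0,0.1,0]],[[0.5,-1,31],[0,0.1,0]],[[0.5,-1,33],[0,0.1,0]]]';python3 -m handwheel '[[[0,0,0],[0,0,0]],[[0,0,0],[0,0,0]],[[0,0,0],[0,0,0]]]'; python3 chk.py 9;python3 plan.py 423 -324.9 175.5 -5; python3 - <<'E'
from m import *
for n in('scene9','side9'):
    p,P,K,T=cloud(n);z=P[...,2]
    m=msk(p,(112,150,60),(125,255,255))&(P[...,0]>.33)&(P[...,0]<.52)&(P[...,1]>-.43)&(P[...,1]<-.22)&(z>.18)
    print(n,'bar z median',np.median(P[m][:,2]))
    reg=(P[...,0]>.33)&(P[...,0]<.52)&(P[...,1]>-.43)&(P[...,1]<-.22)
    h,e=np.histogram(z[reg],bins=np.arange(.06,.13,.002));print(dict(zip((e[:-1]*1000).round().astype(int).tolist(),h.tolist())))
    p0=load(n)[0]
E
```

```text
time_s: 15.9
tool_pos: [0.422, -0.3246, 0.1746]
tcp_rot: [-0.001, 0.999, -0.045, -0.001]
force: [0.1, -0.1, -2.3]
gripper_width: 0.0064
time_s: 16.2
tool_pos: [0.4221, -0.3249, 0.1749]
tcp_rot: [-0.001, 0.999, -0.045, -0.001]
force: [0.0, -0.3, -2.1]
gripper_width: 0.0066
[ 0.42214087 -0.32486547  0.17486237] [-9.12248519e-04  9.98996745e-01 -4.47646978e-02 -8.91075513e-04] [ 0.01433636 -0.32767918 -2.12267827]
scene bar 107 c=(443.4,-327.3) long=109.0 short=50.4 angLong=83.70 z90 0.1997139402114343 x,y ext [ 0.41496056 -0.38025316] [ 0.46976769 -0.27092392]
 body 876 c=(425.4,-324.5) long=116.6 short=86.9 angLong=85.70 [0.0854536  0.1061591  0.11892039]
 rim 263 c=(424.6,-324.5) long=146.0 short=120.3 angLong=85.22
side bar 90 c=(418.8,-356.2) long=48.9 short=8.5 angLong=81.72 z90 0.19863485648588025 x,y ext [ 0.41121023 -0.3799138 ] [ 0.42436035 -0.33208656]
 body 1606 c=(421.1,-325.9) long=114.7 short=82.8 angLong=84.38 [0.08615328 0.10954055 0.1163657 ]
 rim 455 c=(422.1,-325.1) long=145.9 short=116.6 angLong=84.91
shift [ 0.8 -0.  -0.6] turn [-0.1   0.1  -0.12] | at [ 422.2 -324.8  174.9] t 16.3 F [-0.3  0.5 -2. ] w 6.3
scene9 bar z median 0.19611842259760776
{60: 36, 62: 69, 64: 81, 66: 77, 68: 33, 70: 4, 72: 2, 74: 1, 76: 0, 78: 4, 80: 10, 82: 23, 84: 46, 86: 47, 88: 42, 90: 44, 92: 50, 94: 52, 96: 38, 98: 38, 100: 28, 102: 32, 104: 37, 106: 55, 108: 69, 110: 89, 112: 98, 114: 76, 116: 49, 118: 8, 120: 3, 122: 2, 124: 0, 126: 2}
side9 bar z median 0.19696078979446402
{60: 15, 62: 90, 64: 226, 66: 124, 68: 12, 70: 0, 72: 0, 74: 0, 76: 0, 78: 0, 80: 1, 82: 16, 84: 28, 86: 11, 88: 17, 90: 18, 92: 17, 94: 55, 96: 29, 98: 17, 100: 16, 102: 55, 104: 153, 106: 197, 108: 261, 110: 287, 112: 325, 114: 116, 116: 26, 118: 3, 120: 2, 122: 3, 124: 3, 126: 1}
```

View pics/both9.png

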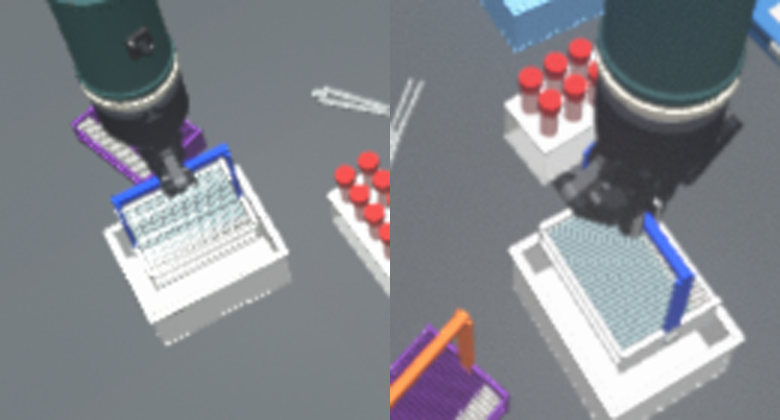

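The bar top at 196.5 mm puts the bottom at about 80.5 mm, 15.5 mm over the rim. Centring is within 1 mm and squareness within about 0.5°. I'll let it settle, check that the rest of the scene is undisturbed, then hand in.

```bash
python3 -m handwheel '[[[0,0,0],[0,0,0]],[[0,0,0],[0,0,0]],[[0,0,0],[0,0,0]],[[0,0,0],[0,0,0]],[[0,0,0],[0,0,0]]]'; python3 - <<'E'
from bench import manip
import cv2,numpy as np
p,d=manip.read_camera('scene');cv2.imwrite('pics/final.png',p[:,:,::-1]);s=manip.sense();print(np.abs(s['joint_velocities']).max(),s['tool_pos'],s['force'])
E
```

```text
time_s: 16.8
tool_pos: [0.4222, -0.3248, 0.1749]
tcp_rot: [-0.001, 0.999, -0.045, -0.001]
force: [0.7, -0.2, -2.6]
gripper_width: 0.0067
0.0016902633024379222 [ 0.42217214 -0.32485325  0.17491494] [ 0.5442923   0.07729393 -3.16336728]
```

View pics/final.png

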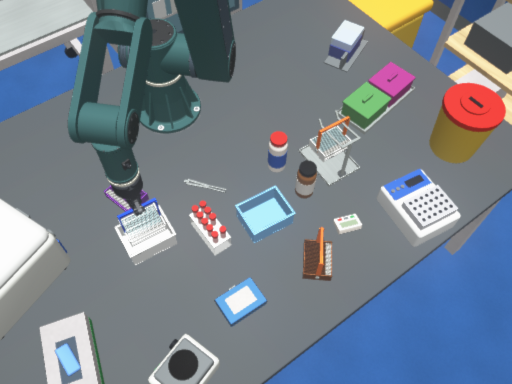

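The orange-handled rack hangs on the stand at (333,135) and the blue-handled rack is held over the white dish at (145,230). Everything else is where it was.

```bash
python3 -c "
from bench import manip
print(manip.job_done())"
```

```text
the job is handed in; nothing more can be done
None
```

Both parts are done and handed in at about 17 s of the 67 s allowed.

- **Orange-handled rack:** I lifted it from the white dish and lowered it onto both prongs until light contact (about 3 N), then released it. Its bar top measured 179 mm, against 179.5 mm expected, and it was still hanging upright in the final picture.
- **Blue-handled rack:** It is held still over the white dish, its bottom about 15.5 mm above the rim. The scene and side cameras put it about 1 mm off centre or less and within about 0.5° of square. The wrist force showed only the rack's weight.
- **Everything else:** In the final picture the other objects, including the brown and purple look-alikes, look undisturbed.

**Where checks disagreed:**
- The two fixed cameras differ by about 4 mm in x, within their calibration error, so I averaged them and compared rack and dish within one view.
- One early empty-handed move went about 100 mm off my intended path because I typed it before reading the plan. It touched nothing.

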